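# Park the safety bolt of a tag press and press a tag

## Robot

A 6-joint arm with a two-finger parallel gripper is mounted at the origin on the work surface; the furniture and walls round the work are solid. World frame = base frame: x ahead of the robot, y to its left, z up, the work surface at z = 0. Lengths are in mm, angles in degrees, forces in N, time in s.
With the tool pointing down it reaches from about 325 to 900 mm from the base axis. Payload 6.1 kg.
Tool frame: the origin (TCP) lies at the centre of the arm's flange, where the gripper is bolted on; the fingertips stand 173 mm ahead of it and the grasp point (between the pads) lies 155 mm ahead of it; z points along the fingers, y is the line along which they close (so a half turn about z gives the same grasp; the last joint's range is limited). The gripper opens to 85 mm and grips with 20 to 120 N. Pads are 22 mm wide; open, the fingers measure 114 mm over their backs; the gripper's body (76 mm by 85 mm) begins 54 mm behind the grasp point. The pads swing forward as they close: fully open they stand 13 mm farther back than shut.
Start: joints at [-79.59, 12.628, 87.462, -0, 79.91, -7.225], TCP at [189.345, -595.622, 404.7] pointing down, gripper open.
Joint ranges: [-170.65, 170.65], [-52.31, 119.04], [5.05, 147.46], [-71.25, 251.25], [11.57, 151.72], [-153.62, 153.62]. Speed limits (degrees/s): [147.25, 147.25, 172.46, 180, 180, 180].

## Interface

Orientations are given as [roll, pitch, yaw] about the fixed x, y, z axes, in that order (R = Rz(yaw) Ry(pitch) Rx(roll)).
In Python, from rig import manip, grab_frame, calibration gives the robot as it stands.
- The arm moves only by the tool play_rows, never from a script. Its argument "steps" is a list of rows, each a list of 3 entries, a list of its own where there are three numbers: the opening, from -1 (shut) to 1 (fully open), then the shift along the tool's x, y, z normalised to -1 to 1, where 1 is 0.4 m, then the turn about the tool's z normalised to -1 to 1, where 1 is 60 degrees. A call has 1 to 20 rows; each row is the pose to reach, as a shift and turn from the pose commanded when the call began, along the tool's axes at that moment; what a row does not reach only later rows make up. A row lasts 1/8 s, in which the tool goes at most 62.5 mm and 10.7 degrees, less where a joint would pass 70% of its speed; a pose out of reach is approached as far as the arm can. A call with a number of a shift or a turn outside -1 to 1 is refused whole. A call with a gripper value outside its range is refused whole. The fingers move at their own pace and stop on an object; the grip force is fixed at half the most. Time passes only in rows, so rows that repeat a pose let the fingers close. It gives the time, the measured TCP pose, the force, the opening and the grip force at its end, in the units of the state.
- manip.get_state(): the state, without advancing time (a new reading comes with each control period).
- grab_frame(name): name is "scene" or "top" or "wrist"; returns (picture, depth): 480x640x3 uint8, red, green, blue; 480x640 float32, mm along the optical axis (not along the pixel's ray), 0 where there is no reading.
- calibration(name): a dict with "vertical_fov" (degrees; the focal length in pixels is half the picture's height over the tangent of half this angle, whatever the lens; pixels are square), "cx", "cy" (the principal point, pixels), "R" (3x3) and "t" (3): a world point X has camera coordinates R X + t. Camera axes: x right, y down, z forward; pixel columns grow to the right and rows downward; lengths in mm; the calibration is good to about 2 mm. A picture is of the moment at which its call begins: read the wrist's pose just before it. calibration takes no time and is no camera call; for the wrist camera it gives the pose at the moment of the call.
- manip.hand_in(): hands the job in; it is judged then, once.
The state is a dict: "clock": time; "qpos": joint angles; "qvel": joint speeds; "joint_torque": joint torques, N m; "ee_pos": TCP position; "orientation": TCP orientation; "force": force on the tool from outside, world axes, zero at the start; "wrist_torque": the same for the moment, N m; "gripper_width": finger opening in mm; "grip_force": force on a finger pad.
Only numpy, scipy, OpenCV 4.12 (cv2) and the standard library are available. Lean on these libraries where they do the work, as an engineer would, in place of code of your own. Each camera call takes 0.05 s, during which the arm holds its last target. There are 200 camera calls.

## Task

The small green tag press is locked by its safety bolt. Draw the bolt out by its red handle, feel for the side notch in the front rail and lay the handle over into it so that the bolt is parked, then press the black palm head fully down to its stop, hold it there for a moment and let it come all the way up again, leaving the bolt parked. Leave the pot, bowl and bottle round the press where they stand.

Things in the scene. Friction and masses are not known exactly. Their poses are not given: they have to be found in the camera images.
- press: Green bench press fixed to the table, base 110 x 275 x 14 mm (x -55 to 55, y -120 to 155). Origin on the table, z up; at yaw 0 its -x side faces the robot. Head block 60 x 70 mm, top 105 mm high, with the black palm head at its y = +105, and a column behind it to x = 58. The bolt, a level steel rod of 16 mm diameter, lies along its y axis at x = 0, 80 mm high.
- slot (a point): On the bolt's axis where the handle stands with the bolt home: x 0, y 15, z 80 mm of the press. From here the handle travels to the press's -y in a slot between two upright aluminium rails, 8 mm thick, tops 110 mm over the table, inner faces at the press's x = -9 (front) and +10 mm (rear).
- rail_end (a point): Top of the front rail's line at the slot's outer end (x -13, y -115, z 110 mm of the press). The front rail is adjustable and has one notch, open at the top and 18 mm wide along y. Where it is set is not known: its centre lies at a draw of the bolt between 32 and 62 mm, and the slot goes on past it, so look or feel for it.
- handle_grip (a point): Point on the axis of the bolt's red handle, 60 mm from the bolt's axis. The handle stands square on the bolt: a steel shaft of 10 mm diameter, from 38 to 80 mm off the bolt's axis a red grip of 16 mm diameter with a rounded end. Standing upright its end is 160 mm over the table.
- bolt_rod (a joint): Draw of the bolt in m: 0 home (it crosses the plunger and locks it), grows as the bolt moves to the press's -y, 0.08 at its end stop. It stays where it is left; about 3.5 N of friction. The plunger is free from 0.018 on.
- bolt_handle (a joint): Swing of the handle about the bolt's axis in rad: 0 upright, grows as it lies over to the press's -x side, 1.25 lying in the notch at rest. In the slot it has play of about -0.17 to 0.14; only at the notch can it go farther. It stays where it is left while nearly upright and falls by its own weight from about 0.5 on.
- plunger (a joint): Travel of the plunger in m: 0 up, 0.0165 fully down at its stop. A spring of about 4 N at the top and 9 N at the stop returns it. With the bolt home it cannot go down.
- palm_top (a point): Centre of the top of the black mushroom palm head (52 mm diameter), 150 mm over the table when up; it moves straight down.
- sample_pot: Pale round pot without lid, 87 mm diameter, 57 mm high, loose, beside the press; origin under its centre. A bystander.
- sample_bowl: Red wavy bowl, 96 mm wide, 41 mm high, loose, on the robot's side of the press; origin under its centre. A bystander.
- sample_bottle: White bud bottle, 47 mm diameter, 98 mm high, loose, beside the press; origin under its centre. A bystander.

How it is judged (in metres and radians):
On the way, in this order (a step that is already met when the one before it is completed fails the run):
1. the bolt is drawn and its handle lies in the side notch (value of joint bolt_rod above 0.024 m and value of joint bolt_handle above 1.1 rad), for 0.2 s.
2. with the bolt parked, the palm head is pressed down to its stop and held there for 0.2 s (value of joint bolt_handle above 1.1 rad and value of joint plunger above 0.0155 m), for 0.2 s.
At the end, for the whole second after the job is handed in: The bolt is drawn more than 24 mm with its handle lying in the notch (swing over 1.1 rad), the palm head is up again (within 2 mm) after it was pressed to within 1 mm of its stop, and the pot, bowl and bottle stand upright within 30 mm of where they stood (all of step 1 and value of joint plunger below 0.002 m and distance of each of sample_pot, sample_bowl, sample_bottle from where it was at the start of the episode below 0.03 m and angle between each of sample_pot, sample_bowl, sample_bottle's own z axis and vertical below 0.3 rad); the robot touches nothing.
It fails at once if the pot, bowl or bottle is tipped over (angle between any of sample_pot, sample_bowl, sample_bottle's own z axis and vertical above 0.7 rad).
It also fails if it takes over 59 s, if anything falls off the work surface, if the arm or the gripper's body presses on something with over 40 N, if the wrist force passes 120 N, or if a joint passes its speed limit or range.

## Working session

There is one attempt and no reset: what is moved stays moved. The work goes in short steps, Python scripts to look and compute and a tool call to move; the robot and the scene stay as the last step left them, time stands still between calls to the robot, and variables do not carry over. Pictures are saved under pics/ and viewed, at most 10 in all, crops included, and the job is handed in when it is done.

Besides the shell and the picture viewer there is one more tool, called in YAML: its name, and indented under it one key for each argument. play_rows: Moves the arm, as the interface text tells. Its arguments: {"type":"object","properties":{"steps":{"type":"array"}},"required":["steps"]}

```bash
mkdir -p pics; cat > h.py <<'E'
import numpy as np,cv2
from rig import manip,grab_frame,calibration
def cloud(name):
    c=calibration(name); im,d=grab_frame(name)
    f=240/np.tan(np.radians(c["vertical_fov"])/2)
    v,u=np.mgrid[0:480,0:640]
    P=np.stack([(u-c["cx"])/f*d,(v-c["cy"])/f*d,d],-1)
    W=(P-np.array(c["t"]))@np.array(c["R"])
    W[d==0]=np.nan
    return im,W
E
python3 - <<'E'
from h import *
s=manip.get_state();print(s)
o=[]
for n in("scene","top"):
    im,W=cloud(n);np.savez(f"{n}.npz",im=im,W=W);o.append(im)
    cv2.imwrite(f"pics/{n}0.png",im[:,:,::-1]); c=calibration(n);print(n,c)
E
```

```text
{'clock': 0.0, 'qpos': array([-7.95875287e+01,  1.26777130e+01,  8.75273711e+01, -1.75774214e-04,
        7.99090026e+01, -7.22616520e+00]), 'qvel': array([ 0.02038187, -0.06112302, -0.00908499,  0.02641275,  0.05164145,
        0.07199449]), 'joint_torque': array([ 1.43969828e-03, -4.96900606e+01, -3.89392340e+01, -1.60971473e-05,
        1.09850167e-02,  8.09013954e-06]), 'ee_pos': array([ 189.31717787, -595.35269769,  403.55733413]), 'orientation': array([-1.79886798e+02, -1.41789249e-02,  1.76386535e+01]), 'force': array([-0.8176522 , -0.62182395,  0.19478443]), 'wrist_torque': array([0.01473426, 0.00902696, 0.01706498]), 'grip_force': 0.0, 'gripper_width': 85.61194719928729}
scene {'vertical_fov': 51.20319486632067, 'cx': 330.7738815258395, 'cy': 242.1976792527683, 'R': array([[-0.79534803, -0.60612724, -0.00559259],
       [-0.3782958 ,  0.50355895, -0.77673719],
       [ 0.47361777, -0.61566074, -0.62980001]]), 't': array([455.80548756, 259.38343005, 815.41883758])}
top {'vertical_fov': 52.40654532116549, 'cx': 317.82024011330094, 'cy': 240.59922355710987, 'R': array([[ 0.00660335, -0.99974762, -0.02147302],
       [-0.9972209 , -0.00499008, -0.0743342 ],
       [ 0.07420828,  0.0219042 , -0.99700217]]), 't': array([ 63.50216825, 540.83098756, 967.13370445])}
```

View pics/scene0.png

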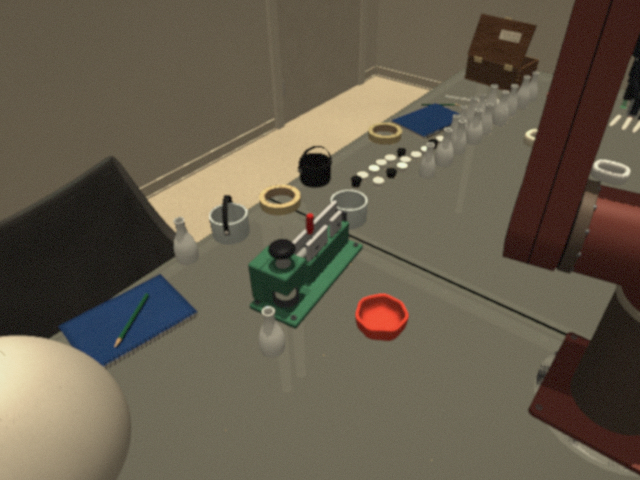

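View pics/top0.png

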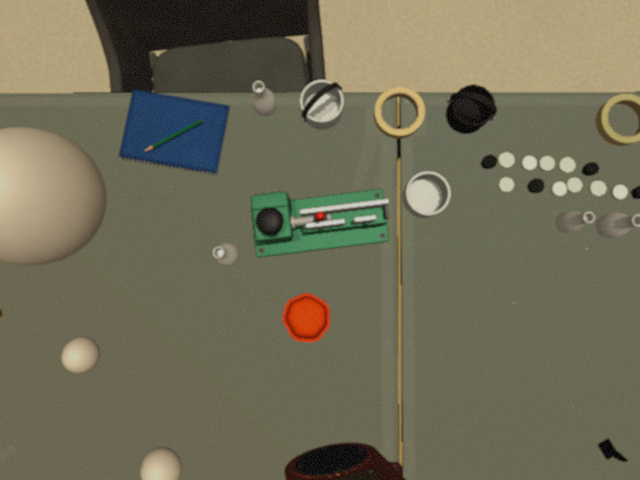

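The top view shows the press at about (320,222), its palm head at (269,221), the red handle at (320,215) and a gap in the front rail near (349,221). The pot is at (428,194), the bowl at (307,318) and the bottle at (226,254).

```bash
python3 - <<'E'
from h import *
z=np.load("top.npz");im,W=z["im"],z["W"]
hsv=cv2.cvtColor(im,cv2.COLOR_RGB2HSV)
X=W.reshape(-1,3)
g=(hsv[...,0]>50)&(hsv[...,0]<90)&(hsv[...,1]>120)
roi=np.zeros_like(g);roi[175:270,240:395]=1
def cast(u,v,zz):
    c=calibration("top");f=240/np.tan(np.radians(c["vertical_fov"])/2);R=np.array(c["R"]);t=np.array(c["t"])
    o=-R.T@t;d=R.T@np.array([(u-c["cx"])/f,(v-c["cy"])/f,1]);return o+d*(zz-o[2])/d[2]
# base: points with z 5..25 convex rect
m=g&roi&(W[...,2]<28)&(W[...,2]>2)
r=cv2.minAreaRect(W[m][:,:2].astype(np.float32));print("base",r,np.median(W[m][:,2]))
b=cv2.boxPoints(r);print(b)
m=g&roi&(W[...,2]>95)&(W[...,2]<115);print("block",cv2.minAreaRect(W[m][:,:2].astype(np.float32)))
gray=im.max(-1)
m=roi&(gray<60)&(W[...,2]>130);ys,xs=np.nonzero(m);(u,v),rad=cv2.minEnclosingCircle(np.c_[xs,ys].astype(np.float32));print("palm",u,v,rad,cast(u,v,145),np.nanmax(W[m][:,2]))
m=roi&(hsv[...,1]>150)&((hsv[...,0]<8)|(hsv[...,0]>172));ys,xs=np.nonzero(m);print("red",xs.mean(),ys.mean(),cast(xs.mean(),ys.mean(),155),np.nanmax(W[m][:,2]),W[m].mean(0))
for n,(u0,v0,u1,v1),zz in [("pot",(400,165,455,220),57),("bowl",(275,285,335,350),41),("bottle",(205,235,243,270),98)]:
    w=W[v0:v1,u0:u1].reshape(-1,3);k=w[w[:,2]>15];print(n,(k.min(0)+k.max(0))/2,k.max(0)-k.min(0))
# rail tops: above 100
m=roi&(W[...,2]>98)&(hsv[...,1]<90)&(gray>110)
n,l,st,ce=cv2.connectedComponentsWithStats(m.astype(np.uint8))
for i in range(1,n):
    if st[i,4]>15: print(st[i],ce[i],W[l==i].mean(0),cv2.minAreaRect(W[l==i][:,:2].astype(np.float32)))
cv2.imwrite("pics/z.png",cv2.resize(im[175:270,240:400,::-1],None,fx=5,fy=5,interpolation=cv2.INTER_CUBIC))
E
```

```text
base ((577.8640747070312, 64.19102478027344), (104.16514587402344, 267.1363220214844), 7.2980451583862305) 13.656610329639808
[[509.23615  190.06104 ]
 [543.1707   -74.91116 ]
 [646.492    -61.678986]
 [612.55743  203.29321 ]]
block ((579.2546997070312, 152.12313842773438), (83.61333465576172, 67.29549407958984), 6.923014163970947)
palm 268.9768371582031 220.70980834960938 13.666533470153809 [566.26891782 151.09120886 145.        ] 153.2557121348087
red 319.76666666666665 215.7 [574.33583249  60.56299596 155.        ] 162.69510828174097 [574.41773501  60.55733668 154.30917657]
pot [ 633.10718125 -147.98858711   37.71467712] [86.79141011 85.93942013 45.38418474]
bowl [388.22163801  89.70569977  29.11579559] [94.226142   93.00263091 28.19353356]
bottle [512.12060315 249.7497089   57.93758805] [44.64081948 41.75225424 85.7803764 ]
[300 199  88  15 435] [343.49655172 206.15862069] [598.09277957  17.5596668  108.97719708] ((595.58642578125, 17.29364776611328), (15.064750671386719, 163.1154327392578), 7.675646781921387)
[354 215  22   7 105] [364.47619048 218.06666667] [576.12130478 -21.25640172 108.42822208] ((576.4156494140625, -21.162799835205078), (8.405900955200195, 39.71132278442383), 7.823697566986084)
[306 219  39   9 186] [324.79032258 223.00537634] [566.65379642  52.04550678 108.22515726] ((567.2086791992188, 51.94172668457031), (8.419532775878906, 71.03913879394531), 7.232023239135742)
```

View pics/z.png

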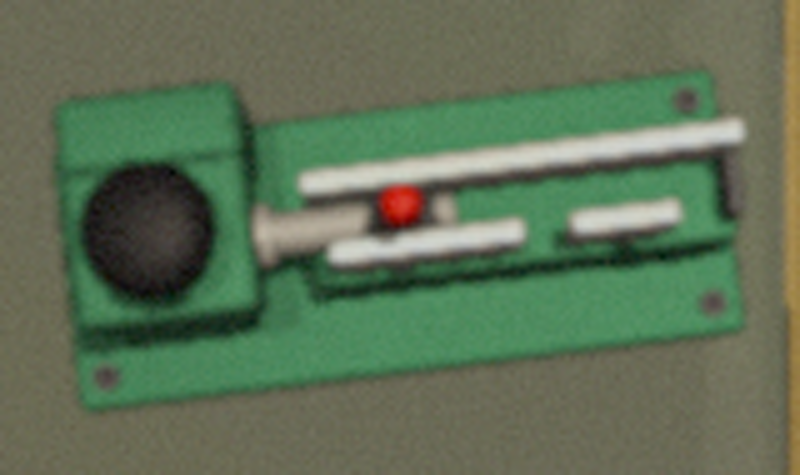

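The geometry agrees with the drawing: yaw is about 7.3°, the origin is near (580,47), and the palm is where it should be. The gap is 18 mm wide at a draw of about 53 mm. The handle leans about 4 mm to the front. I'll move over now.

play_rows:
  steps:
    - [-0.05,[0.706,-0.636,0],0.172]
    - [-0.05,[0.706,-0.636,0],0.172]
    - [-0.05,[0.706,-0.636,0],0.172]
    - [-0.05,[0.706,-0.636,0],0.172]
    - [-0.05,[0.706,-0.636,0],0.172]
    - [-0.05,[0.706,-0.636,0],0.172]
    - [-0.05,[0.706,-0.636,0],0.172]
    - [-0.05,[0.706,-0.636,0],0.172]

```text
clock: 1.1
ee_pos: [381.5, -267.4, 404.5]
orientation: [180.0, 0.0, 7.4]
force: [0.6, 1.8, 0.7]
gripper_width: 40.9
grip_force: 0.0
```

play_rows:
  steps:
    - [-0.05,[0.583,-0.752,0],0]
    - [-0.05,[0.583,-0.752,0],0]
    - [-0.05,[0.583,-0.752,0],0]
    - [-0.05,[0.583,-0.752,0],0]
    - [-0.05,[0.583,-0.752,0],0]
    - [-0.05,[0.583,-0.752,0],0]
    - [-0.05,[0.583,-0.752,0],0]
    - [-0.05,[0.583,-0.752,0],0]

```text
clock: 2.1
ee_pos: [574.7, 59.0, 404.0]
orientation: [180.0, 0.1, 7.3]
force: [-0.6, -0.2, 0.0]
gripper_width: 40.3
grip_force: 0.0
```

```bash
python3 - <<'E'
from h import *
s=manip.get_state();print(s["ee_pos"],s["orientation"],s["force"],s["clock"])
im,W=cloud("wrist");cv2.imwrite("pics/w1.png",im[:,:,::-1])
hsv=cv2.cvtColor(im,cv2.COLOR_RGB2HSV)
m=(hsv[...,1]>150)&((hsv[...,0]<8)|(hsv[...,0]>172))
for zz in(120,150):
    k=m&(W[...,2]>zz)&(W[...,2]<170);print(k.sum(),W[k].mean(0) if k.any() else 0,W[k].min(0),W[k].max(0))
E
```

```text
[574.71827426  59.04626909 403.97256962] [1.79968396e+02 8.50170163e-02 7.26433752e+00] [-0.64757997 -0.23790127  0.01924695] 2.1
612 [580.2770839   60.39346327 152.99285153] [571.47184516  53.40394699 122.8146743 ] [585.48641725  67.30689587 162.69761487]
430 [578.85147591  60.24578422 159.12174888] [571.47184516  53.40394699 150.00294417] [584.70354018  67.22649095 162.69761487]
```

View pics/w1.png

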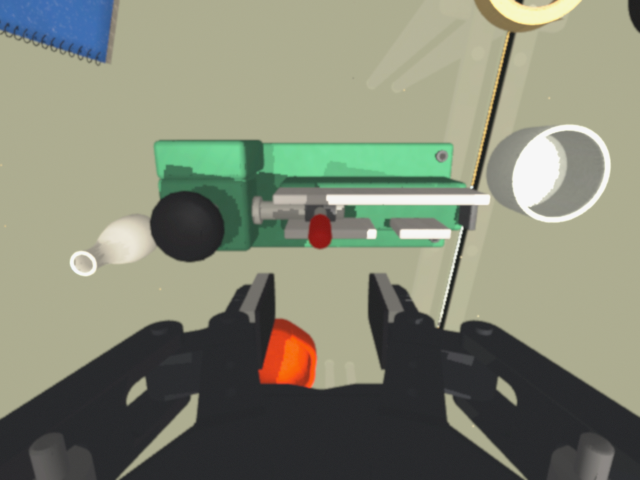

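The wrist view shows the red handle at (320,232), centred between the fingers. I'll go down and grip it.

play_rows:
  steps:
    - [-0.05,[0.005,-0.003,0.1],0]
    - [-0.05,[0.005,-0.003,0.2],0]
    - [-0.05,[0.005,-0.003,0.275],0]
    - [-0.05,[0.005,-0.003,0.275],0]
    - [-1,[0.005,-0.003,0.275],0]
    - [-1,[0.005,-0.003,0.275],0]
    - [-1,[0.005,-0.003,0.275],0]
    - [-1,[0.005,-0.003,0.275],0]

```text
clock: 3.15
ee_pos: [577.0, 61.4, 296.9]
orientation: [179.9, -0.2, 7.3]
force: [-0.5, -3.8, 7.6]
gripper_width: 14.4
grip_force: 59.2
```

play_rows:
  steps:
    - [-1,[0,0.02,0],0]
    - [-1,[0,0.04,0],0]
    - [-1,[0,0.06,0],0]
    - [-1,[0,0.08,0],0]
    - [-1,[0,0.1,0],0]
    - [-1,[0,0.12,0],0]
    - [-1,[0,0.131,0],0]
    - [-1,[0,0.131,0],0]
    - [-1,[0,0.131,0],0]

```text
clock: 4.28
ee_pos: [583.6, 10.3, 296.9]
orientation: [-180.0, -0.2, 7.3]
force: [-1.8, 0.5, 7.0]
gripper_width: 14.1
grip_force: 59.3
```

```bash
python3 - <<'E'
from h import *
im,W=cloud("wrist");cv2.imwrite("pics/w2.png",im[:,:,::-1])
s=manip.get_state();print(s["force"])
E
```

```text
[-1.44666111  0.17716442  6.61950414]
```

View pics/w2.png

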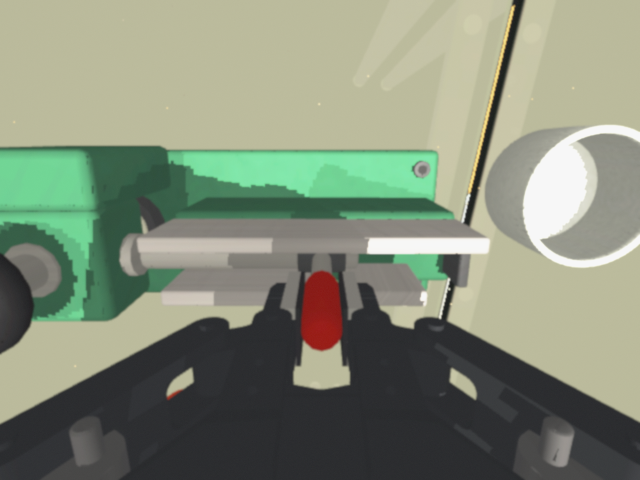

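play_rows:
  steps:
    - [-1,[-0.008,0,0],0]
    - [-1,[-0.0155,0,0.001],0]
    - [-1,[-0.023,0,0.002],0]
    - [-1,[-0.031,0,0.003],0]
    - [-1,[-0.031,0,0.003],0]

```text
clock: 4.95
ee_pos: [572.7, 8.9, 295.9]
orientation: [180.0, -0.5, 7.3]
force: [8.6, 2.4, 2.0]
gripper_width: 14.6
grip_force: 58.9
```

play_rows:
  steps:
    - [-1,[-0.008,0,0.002],0]
    - [-1,[-0.015,0,0.004],0]
    - [-1,[-0.022,0,0.006],0]
    - [-1,[-0.022,0,0.006],0]

```text
clock: 5.45
ee_pos: [564.1, 7.8, 293.9]
orientation: [180.0, -0.6, 7.3]
force: [8.7, 3.2, 2.7]
gripper_width: 14.4
grip_force: 59.5
```

play_rows:
  steps:
    - [-1,[-0.009,0,0.004],0]
    - [-1,[-0.018,0,0.0085],0]
    - [-1,[-0.028,0,0.0145],0]
    - [-1,[-0.038,0,0.021],0]
    - [-1,[-0.047,0,0.029],0]
    - [-1,[-0.055,0,0.0365],0]
    - [-1,[-0.063,0,0.045],0]
    - [-1,[-0.07,0,0.054],0]
    - [-1,[-0.076,0,0.064],0]
    - [-1,[-0.082,0,0.074],0]
    - [-1,[-0.0885,0,0.088],0]
    - [-1,[-0.0885,0,0.088],0]

```text
clock: 6.95
ee_pos: [526.3, 2.9, 256.6]
orientation: [-180.0, 0.0, 7.3]
force: [-5.9, 1.1, 8.6]
gripper_width: 14.5
grip_force: 58.5
```

```bash
python3 - <<'E'
from h import *
im,W=cloud("scene");cv2.imwrite("pics/s2.png",cv2.resize(im[150:350,220:460,::-1],None,fx=3,fy=3))
s=manip.get_state();print(s["force"])
E
```

```text
[-5.405599   -0.37709551  8.16914499]
```

View pics/s2.png

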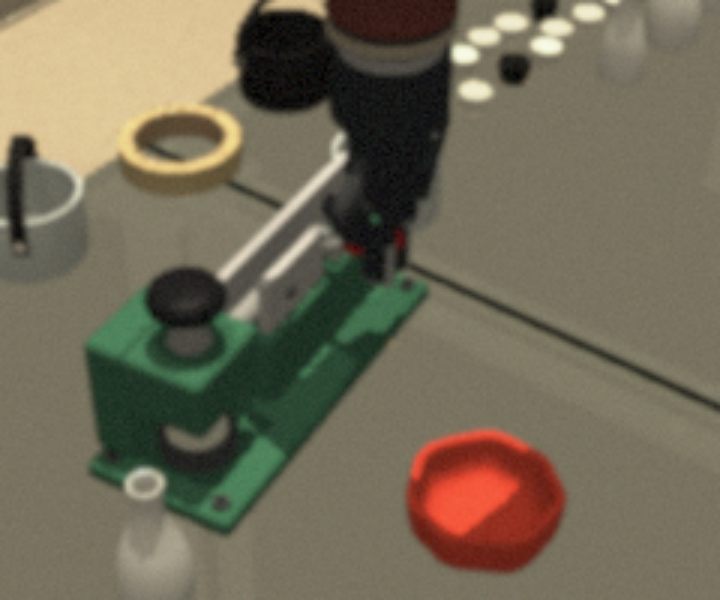

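The handle lies over at about 1.2 rad in the notch. I'll release it and lift.

play_rows:
  steps:
    - [0.1,[0,0,0],0]
    - [0.1,[0,0,0],0]
    - [0.1,[0,0,0],0]
    - [0.1,[0,0,0],0]
    - [0.1,[0,0,-0.1],0]
    - [0.1,[0,0,-0.2],0]
    - [0.1,[0,0,-0.3],0]
    - [-1,[0,0,-0.375],0]
    - [-1,[0,0,-0.375],0]
    - [-1,[0,0,-0.375],0]

```text
clock: 8.25
ee_pos: [526.4, 2.7, 404.7]
orientation: [-180.0, 0.1, 7.3]
force: [-0.2, 0.0, -0.4]
gripper_width: -0.4
grip_force: 0.0
```

```bash
python3 - <<'E'
from h import *
s=manip.get_state();print(s["ee_pos"],s["force"])
im,W=cloud("wrist");cv2.imwrite("pics/w3.png",im[:,:,::-1])
hsv=cv2.cvtColor(im,cv2.COLOR_RGB2HSV)
m=(hsv[...,1]>150)&((hsv[...,0]<8)|(hsv[...,0]>172))&(W[...,2]>65)
P=W[m]-[580.1,46.8,0];a=np.radians(7.3)
px=P[:,0]*np.cos(a)+P[:,1]*np.sin(a);py=-P[:,0]*np.sin(a)+P[:,1]*np.cos(a)
print(len(P),px.min(),px.max(),py.mean(),P[:,2].min(),P[:,2].max(),np.polyfit(px,P[:,2],1))
E
```

```text
[526.44611813   2.71403194 404.73725065] [-0.24403112  0.02607685 -0.36174698]
981 -72.21217224442584 -31.70082265498061 -35.22652724265395 93.70934540036289 287.9778379348577 [-4.92284414e-03  1.16134357e+02]
```

View pics/w3.png

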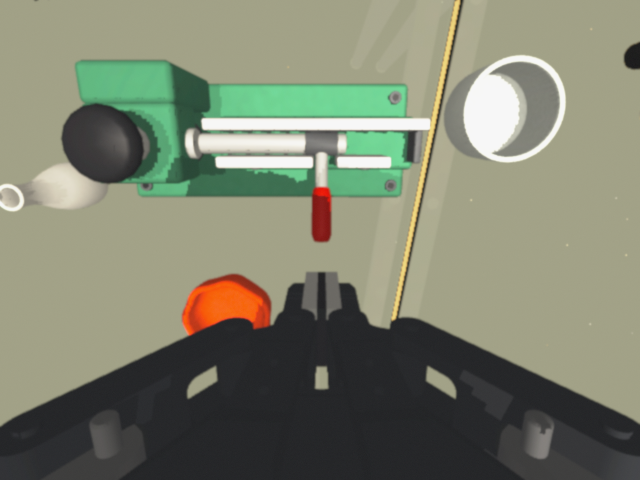

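The wrist view shows the handle parked in the notch, with its shaft at (321,165) and its grip at (321,215). Next is the palm head.

play_rows:
  steps:
    - [-1,[0.147,-0.355,0],0]
    - [-1,[0.147,-0.355,0],0]
    - [-1,[0.147,-0.355,0],0]
    - [-1,[0.147,-0.355,0],0]
    - [-1,[0.147,-0.355,0.1],0]
    - [-1,[0.147,-0.355,0.17],0]
    - [-1,[0.147,-0.355,0.195],0]
    - [-1,[0.147,-0.355,0.215],0]
    - [-1,[0.147,-0.355,0.23],0]
    - [-1,[0.147,-0.355,0.23],0]

```text
clock: 9.55
ee_pos: [567.3, 150.6, 315.0]
orientation: [180.0, -0.1, 7.3]
force: [-3.2, -2.9, 5.6]
gripper_width: 0.2
grip_force: 2.7
```

play_rows:
  steps:
    - [-1,[0,0,0.01],0]
    - [-1,[0,0,0.018],0]
    - [-1,[0,0,0.022],0]
    - [-1,[0,0,0.024],0]
    - [-1,[0,0,0.024],0]

```text
clock: 10.18
ee_pos: [567.5, 150.9, 306.9]
orientation: [180.0, -0.1, 7.3]
force: [-5.8, -1.9, 11.2]
gripper_width: 0.2
grip_force: 5.3
```

Contact with the stop seems to be just starting. I'll press a little deeper and hold.

play_rows:
  steps:
    - [-1,[0,0,0.003],0]
    - [-1,[0,0,0.006],0]
    - [-1,[0,0,0.006],0]
    - [-1,[0,0,0.006],0]

```text
clock: 10.68
ee_pos: [567.6, 150.9, 306.8]
orientation: [180.0, -0.2, 7.3]
force: [-12.5, -3.4, 22.4]
gripper_width: 0.2
grip_force: 11.7
```

The height stayed put while the force doubled, so the head is at its stop. I'll hold it briefly, then lift.

play_rows:
  steps:
    - [-1,[0,0,0],0]
    - [-1,[0,0,0],0]
    - [-1,[0,0,0],0]
    - [-1,[0,0,-0.02],0]
    - [-1,[0,0,-0.05],0]
    - [-1,[0,0,-0.15],0]
    - [-1,[0,0,-0.3],0]
    - [-1,[-0.2,0,-0.3],0]
    - [-1,[-0.3,0,-0.3],0]
    - [-1,[-0.3,0,-0.3],0]
    - [-1,[-0.3,0,-0.3],0]

```text
clock: 12.05
ee_pos: [448.3, 135.9, 423.0]
orientation: [-180.0, -0.2, 7.3]
force: [0.4, -0.5, -0.2]
gripper_width: -0.4
grip_force: 0.0
```

```bash
python3 - <<'E'
from h import *
im,W=cloud("top");cv2.imwrite("pics/t3.png",im[:,:,::-1])
im2,W2=cloud("scene");cv2.imwrite("pics/s3.png",cv2.resize(im2[150:350,220:460,::-1],None,fx=3,fy=3))
for w in(W,W2):
    d=np.hypot(w[...,0]-566.5,w[...,1]-151)<15;k=w[d][:,2];k=k[k<190];print(np.percentile(k,[50,90,99]) if len(k) else 0)
s=manip.get_state();print(s["ee_pos"],s["force"])
E
```

```text
[149.28407355 150.98320672 152.6583817 ]
[116.72262879 150.04948473 151.3064158 ]
[449.05058476 135.837644   422.70620529] [0.15405217 0.15267722 0.26409771]
```

View pics/s3.png

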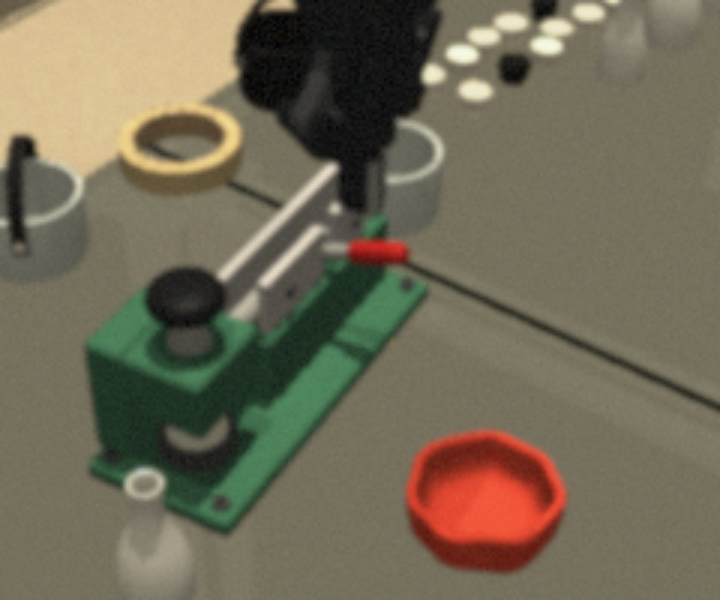

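The handle lies parked at (370,250). The palm head is up, with its top at about 150 mm, and the pot, bowl and bottle have not moved.

```bash
python3 -c "
from rig import manip
print(manip.hand_in())"
```

```text
the job is handed in; nothing more can be done
None
```

The job is handed in at about 12 s (no verdict came back): the bolt is drawn about 52 mm and parked in the notch, the palm head was pressed to its stop, held and is up again, and the pot, bowl and bottle stand where they were.

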